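Strip the air tubes from a spray bench manifold

ROBOT

A 6-joint arm with a two-finger parallel gripper is mounted at the origin on the work surface. World frame = base frame: x ahead of the robot, y to its left, z up, the work surface at z = 0. Lengths are in mm, angles in rad, forces in N, time in s.
With the tool pointing down it reaches from about 275 to 1000 mm from the base axis. Payload 8.4 kg.
Tool frame: the origin (TCP) lies between the finger pads; the fingertips stand 22 mm ahead of it and the grasp point (between the pads) lies 3 mm ahead of it; z points along the fingers, y is the line along which they close (so a half turn about z gives the same grasp; the last joint's range is limited). The gripper opens to 85 mm and grips with 20 to 120 N. Pads are 22 mm wide; open, the fingers measure 114 mm over their backs; the gripper's body (76 mm by 85 mm) begins 54 mm behind the grasp point. The pads swing forward as they close: fully open they stand 13 mm farther back than shut.
Start: joints at [-0.002, 0.353, 1.633, -0, 1.155, -0.002], TCP at [625.002, -0, 253.281] pointing down, gripper open.
Joint ranges: [-2.63, 2.63], [-0.92, 2.1], [0.06, 2.66], [-1.3, 4.44], [0, 2.69], [-3.02, 3.02]. Speed limits (rad/s): [2.22, 2.22, 2.79, 3.14, 3.14, 3.14].

INTERFACE

Orientations are given as [roll, pitch, yaw] about the fixed x, y, z axes, in that order (R = Rz(yaw) Ry(pitch) Rx(roll)).
In Python, from rig import r, grab_frame gives the robot as it stands.
- The arm moves only by the shell command python3 -m inch 'ROWS' [FORCE]. ROWS is JSON, a list of rows, each a list of 7 numbers: the turn, a rotation vector about the tool's x, y, z as a fraction of full scale, then the shift along the tool's x, y, z as a fraction of full scale, then the closure, from 0 (fully open) to 1 (shut). In form: [[rx, ry, rz, dx, dy, dz, fingers], ...]. A call has 1 to 8 rows; each row shifts and turns the commanded pose from where the row before left it, along the tool's axes as they then stand; what a row does not reach is not made up. Full scale, the value 1, is 2.5 cm for a shift and pi rad for a turn. A row lasts 1/12 s, in which the tool goes at most 41.7 mm and 7.16 degrees, less where a joint would pass 70% of its speed; a pose out of reach is approached as far as the arm can. A call with a number of a shift or a turn outside -1 to 1 is refused whole. A call with a gripper value outside its range is refused whole. The fingers move at their own pace and stop on an object; FORCE is the grip in N (left out, the last holds). Time passes only in rows, so rows that do not move let the fingers close. It gives the time, the measured TCP pose, the force, the opening and the grip force at its end, in the units of the state.
- r.sense(): the state, without advancing time (a new reading comes with each control period).
- grab_frame(name): name is "scene" or "side" or "wrist"; returns a dict with "pixels" (384x512x3 uint8, red, green, blue), "z_map" (384x512 float32, mm along the optical axis (not along the pixel's ray), 0 where there is no reading), "vertical_fov" (degrees; the focal length in pixels is half the picture's height over the tangent of half this angle, whatever the lens; pixels are square), "cx", "cy" (the principal point, pixels), "dist" ([k1, k2, p1, p2, k3] as OpenCV has them; the pictures are not rectified), "cam_to_world" (4x4, takes a point from camera to world coordinates). Camera axes: x right, y down, z forward; pixel columns grow to the right and rows downward; lengths in mm; the calibration is good to about 2 mm. A picture is of the moment at which its call begins.
- r.sign_off(): hands the job in; it is judged then, once.
The state is a dict: "clock": time; "qpos": joint angles; "qvel": joint speeds; "joint_efforts": joint torques, N m; "eef_pos": TCP position; "tcp_rot": TCP orientation; "contact_force": force on the tool from outside, world axes, zero at the start; "wrist_torque": the same for the moment, N m; "opening": opening from 0.0 (shut) to 1.0 (fully open); "grasp_force": force on a finger pad.
Only numpy, scipy, OpenCV 4.12 (cv2) and the standard library are available. Lean on these libraries where they do the work, as an engineer would, in place of code of your own. Each camera call takes 0.05 s, during which the arm holds its last target. There are 200 camera calls.

TASK

Move the sanding block off the air manifold onto the black mat. Then use the release fork, slid along the channel under the keeper rails, to hold the collet ring of each fitted port down while you pull its tube out and put it in the grey bin. When all the tubes are in the bin, draw the fork back out and set it on the mat with the sanding block, leaving the other things on the bench alone.

Things in the scene. Friction and masses are not known exactly. Their poses are not given: they have to be found in the camera images.
- manifold: Fixed aluminium air manifold, 90 mm wide (x), 360 mm long (y), flat top face 58 mm above the bench; regulator on its +y end. Origin under its centre. Four push-fit ports in a row at x = 0, y = -45, 17, 79, 141 mm. Over the row a straight channel for the fork runs along y on the top face, closed above at both sides by dark keeper rails; the -y end (95 mm) is a bare apron.
- mouth (a point): Start of the channel on its centre line, on the top face (manifold y = -85 mm), axes as the manifold; the fork can enter only here, going +y. Channel walls 59 mm apart, flared at the mouth. The overhanging rails run from here to y = 180 mm: undersides 12 mm and tops 20 mm above the top face, with an open slot 36 mm wide between them for tubes and fork stem.
- fork: Release fork, 0.3 kg: smooth steel U-plate 11 mm thick, 52 mm wide (x), with an upright stem. Origin under the stem on the plate's underside, z up, +y towards the prong tips. Plate solid from y = -20 to 20 mm; two prongs 7.5 mm wide, 37 mm slot between, flat to y = 55 mm, then undersides rise 7.5 mm to the tips at y = 75, as does the tail from y = -20 to -40. Starts flat on the bench.
- fork_stem (a point): Point to grip on the fork's black upright stem, 47 mm above the plate's underside (over the fork's origin). Stem 16 mm (x) by 24 mm (y), its top 80 mm above the underside.
- fork_slot (a point): Closed end of the fork's slot (fork y = 20 mm), underside. Slid along the channel prongs first, the fork rides over a collet ring and holds it down while it stays. With the fork's origin 35 to 55 mm before (-y of) a port's axis, its ring is down (about 0.005) and its tube is loose (it may lean 8 degrees and turn) and free to come up. A tube still in its port stops the fork's slot end.
- sanding_block: Cork sanding block with rubber sole, 90 mm (x) by 55 mm (y) by 32 mm (z), 0.12 kg; origin at the centre of its underside. Starts lying on the manifold's apron, in the fork's way.
- bin: Grey plastic bin fixed on the bench, 180 by 180 mm, 100 mm high, walls and floor 4 mm, open above; origin at the centre of its underside, z up.
- mat: Black rubber mat fixed on the bench, 190 mm (x) by 210 mm (y), 3 mm thick; origin at the centre of its underside, z up.
- finish_can: Bystander: steel can 72 mm across, 110 mm high; origin under its centre.
- tape_roll: Bystander: roll 100 mm across, 36 mm high, lying flat; origin under its centre.
- cup: Bystander: white cup 72 mm across, 90 mm high; origin under its centre.
- brush: Bystander: brush lying on the bench; origin under its middle.
- tube0: Aluminium tube in port 0 at the start (2 to 4 of 4 present). 128 mm long, 0.12 kg; origin on its axis 45 mm from the foot, +z to its square brass cap, 30 by 30 mm (x, y), z = 53 to 83 mm. Shaft 22 mm; collar 29 mm across at z = -35 to -27, locked under teeth until the collet is down. Foot (z = -45) 12 mm above the bench in the port, cap top 140 mm; clear of the rails once pulled up 70 mm.
- port0 (a point): Point on the axis of port 0, on the manifold's top face; axes as the manifold.
- collet0 (a joint): Push of port 0's black collet ring (52 mm outside, 33 mm inside, standing 6 mm above the top face), in m: 0 up (locked), 0.006 flush (released). A spring of 1 to 2 N returns it; beyond 0.0042 the teeth let the tube go.
- tube1: Aluminium tube in port 1 at the start (2 to 4 of 4 present). 128 mm long, 0.12 kg; origin on its axis 45 mm from the foot, +z to its square brass cap, 30 by 30 mm (x, y), z = 53 to 83 mm. Shaft 22 mm; collar 29 mm across at z = -35 to -27, locked under teeth until the collet is down. Foot (z = -45) 12 mm above the bench in the port, cap top 140 mm; clear of the rails once pulled up 70 mm.
- port1 (a point): Point on the axis of port 1, on the manifold's top face; axes as the manifold.
- collet1 (a joint): Push of port 1's black collet ring (52 mm outside, 33 mm inside, standing 6 mm above the top face), in m: 0 up (locked), 0.006 flush (released). A spring of 1 to 2 N returns it; beyond 0.0042 the teeth let the tube go.
- tube2: Aluminium tube in port 2 at the start (2 to 4 of 4 present). 128 mm long, 0.12 kg; origin on its axis 45 mm from the foot, +z to its square brass cap, 30 by 30 mm (x, y), z = 53 to 83 mm. Shaft 22 mm; collar 29 mm across at z = -35 to -27, locked under teeth until the collet is down. Foot (z = -45) 12 mm above the bench in the port, cap top 140 mm; clear of the rails once pulled up 70 mm.
- port2 (a point): Point on the axis of port 2, on the manifold's top face; axes as the manifold.
- collet2 (a joint): Push of port 2's black collet ring (52 mm outside, 33 mm inside, standing 6 mm above the top face), in m: 0 up (locked), 0.006 flush (released). A spring of 1 to 2 N returns it; beyond 0.0042 the teeth let the tube go.
- tube3: Aluminium tube in port 3 at the start (2 to 4 of 4 present). 128 mm long, 0.12 kg; origin on its axis 45 mm from the foot, +z to its square brass cap, 30 by 30 mm (x, y), z = 53 to 83 mm. Shaft 22 mm; collar 29 mm across at z = -35 to -27, locked under teeth until the collet is down. Foot (z = -45) 12 mm above the bench in the port, cap top 140 mm; clear of the rails once pulled up 70 mm.
- port3 (a point): Point on the axis of port 3, on the manifold's top face; axes as the manifold.
- collet3 (a joint): Push of port 3's black collet ring (52 mm outside, 33 mm inside, standing 6 mm above the top face), in m: 0 up (locked), 0.006 flush (released). A spring of 1 to 2 N returns it; beyond 0.0042 the teeth let the tube go.
There are look-alikes about, which are no part of the job. Several things have the shape of the sanding_block; the one meant has the colours described above.

How it is judged:
By the outcome, as a careful person would: the job done as asked, in the order asked, and still so for the second after the job is handed in, with the robot touching nothing.
Of tube0, tube1, tube2, tube3 only 2 to 4 are there at a start; the rules pass over those that are not, and their reading is None.
At some moment in a run one of sanding_block may be knocked a few centimetres aside while the robot is not near it.
Once in a run the grip may slacken for a moment while it holds something.
It also fails if it takes over 210 s, if anything falls off the work surface, if the arm or the gripper's body presses on something with over 40 N, if the wrist force passes 120 N, or if a joint passes its speed limit or range.

## Working session

There is one attempt and no reset: what is moved stays moved. The work goes in short steps, Python scripts to look and compute and a shell command to move; the robot and the scene stay as the last step left them, time stands still between calls to the robot, and variables do not carry over. Pictures are saved under pics/ and viewed, at most 14 in all, crops included, and the job is handed in when it is done.

```bash
ls; mkdir -p pics
python3 - <<'E'
from rig import r, grab_frame
import cv2, numpy as np, pickle
print(r.sense())
F={}
for n in("scene","side","wrist"):
    f=grab_frame(n);F[n]=f
    cv2.imwrite(f"pics/{n}0.png",f["pixels"][:,:,::-1]); print(n,f["vertical_fov"],f["cx"],f["cy"],f["dist"],f["cam_to_world"])
cv2.imwrite("pics/both0.png",np.hstack([cv2.resize(F[n]["pixels"],(400,300)) for n in("side","wrist")])[:,:,::-1])
pickle.dump(F,open("f0.pkl","wb"))
E
```

```text
pics
{'clock': 0.0, 'qpos': array([-2.46096542e-03,  3.53649579e-01,  1.63412236e+00, -1.69949735e-05,
        1.15522112e+00, -2.38134704e-03]), 'qvel': array([-0.0009393 ,  0.00126052,  0.00077497,  0.00064372,  0.0006118 ,
       -0.00043884]), 'joint_efforts': array([-2.03471049e-03, -6.05236173e+01, -3.42063046e+01, -2.62302356e-04,
        9.48130677e-03,  3.61521288e-06]), 'eef_pos': array([ 6.24554304e+02, -4.19915017e-02,  2.52565815e+02]), 'tcp_rot': array([-3.14019222e+00,  1.22039369e-05,  1.57072359e+00]), 'contact_force': array([ 0.00160489, -0.10894247,  1.0323338 ]), 'wrist_torque': array([0.01004571, 0.01424349, 0.01834027]), 'grasp_force': 0.0, 'opening': 0.9989498121468677}
scene 50.71983108229574 257.6397451258324 197.35908550276204 [0.02111264 0.         0.         0.         0.        ] [[-7.68807923e-01  4.16977073e-01 -4.84834506e-01  1.21892386e+03]
 [ 6.39410093e-01  5.12443692e-01 -5.73198217e-01  7.23232904e+02]
 [ 9.43986941e-03 -7.50687407e-01 -6.60590119e-01  8.91348046e+02]
 [ 0.00000000e+00  0.00000000e+00  0.00000000e+00  1.00000000e+00]]
side 50.585722974063124 257.2349635360382 189.25377935122287 [-0.14161241  0.          0.          0.          0.        ] [[-8.94237088e-01 -2.55977974e-01  3.67172039e-01  2.22102192e+01]
 [-4.47575849e-01  5.04086765e-01 -7.38628725e-01  1.13069578e+03]
 [ 3.98611941e-03 -8.24846537e-01 -5.65342640e-01  9.52273323e+02]
 [ 0.00000000e+00  0.00000000e+00  0.00000000e+00  1.00000000e+00]]
wrist 67.21623498367157 256.7042468989744 197.10424796800277 [-0.06735638  0.          0.          0.          0.        ] [[ 9.99998539e-01  1.07479817e-03 -1.32907437e-03  6.24709691e+02]
 [ 6.32021440e-04 -9.54962366e-01 -2.96726273e-01  7.64559644e+01]
 [-1.58813685e-03  2.96724999e-01 -9.54961650e-01  3.71814691e+02]
 [ 0.00000000e+00  0.00000000e+00  0.00000000e+00  1.00000000e+00]]
```

View pics/scene0.png

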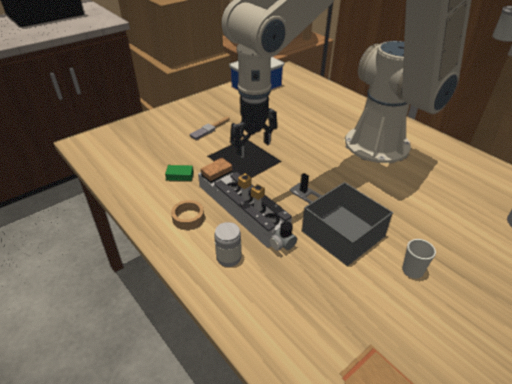

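View pics/both0.png

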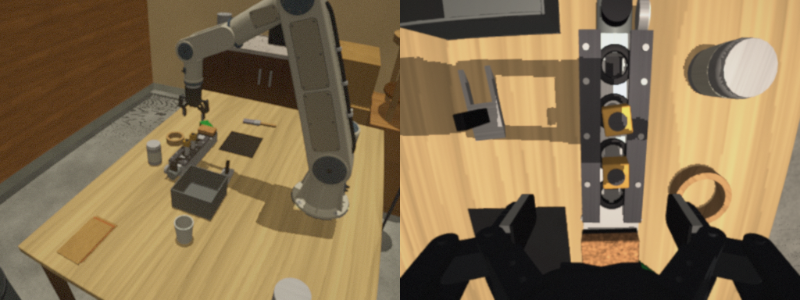

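The scene picture shows the cork block on the apron at (217,168), a green look-alike at (180,172), two brass caps at (243,183) and (257,192), the fork stem at (304,183), the bin at (346,222) and the mat at (244,160). The wrist picture shows the manifold running along +y.

```bash
cat > h.py <<'E'
import numpy as np, cv2
from rig import r, grab_frame
def rays(f,uv):
    h=f["pixels"].shape[0]; fl=h/2/np.tan(np.radians(f["vertical_fov"])/2)
    K=np.array([[fl,0,f["cx"]],[0,fl,f["cy"]],[0,0,1]])
    return cv2.undistortPoints(np.float64(uv).reshape(-1,1,2),K,np.float64(f["dist"]))[:,0]
def world(f):
    """HxWx3 world points from depth (nan where none)"""
    z=f["z_map"]; h,w=z.shape
    v,u=np.mgrid[:h,:w]; n=rays(f,np.stack([u.ravel(),v.ravel()],1))
    P=np.c_[n,np.ones(len(n))]*z.reshape(-1,1); P[z.ravel()==0]=np.nan
    T=f["cam_to_world"]; return (P@T[:3,:3].T+T[:3,3]).reshape(h,w,3)
def plane(f,uv,z):
    n=rays(f,uv); T=f["cam_to_world"]; d=np.c_[n,np.ones(len(n))]@T[:3,:3].T
    return T[:3,3]+d*((z-T[2,3])/d[:,2])[:,None]
def top(P,box,step=1,img=None,name=None,scale=1.0):
    """orthographic top height map"""
def save(f,name,crop=None,s=1):
    im=f["pixels"][:,:,::-1]
    if crop: im=im[crop[1]:crop[3],crop[0]:crop[2]]
    cv2.imwrite(f"pics/{name}.png",cv2.resize(im,None,fx=s,fy=s,interpolation=cv2.INTER_CUBIC))
def rect(xy): 
    return cv2.minAreaRect(np.float32(xy))
E
python3 - <<'E'
from h import *; import pickle
F=pickle.load(open("f0.pkl","rb"))
f=F["wrist"]; save(f,"w0b",(0,0,512,300),1.5)
P=world(f)
np.set_printoptions(precision=0,suppress=True,linewidth=180)
im=f["pixels"]; hsv=cv2.cvtColor(im,cv2.COLOR_RGB2HSV)
print("depth heights grid rows(every 24) cols(every 32)")
print(P[::24,::32,2])
for n in("scene","side"):
    g=F[n];Q=world(g);h=cv2.cvtColor(g["pixels"],cv2.COLOR_RGB2HSV)
    def rep(name,m):
        k,l,s,c=cv2.connectedComponentsWithStats(m.astype(np.uint8))
        for i in range(1,k):
            if s[i,4]>25:
                q=Q[l==i]; print(n,name,s[i],c[i],np.nanmedian(q,0),np.nanpercentile(q,[3,97],axis=0).ravel())
    rng=(Q[...,0]>250)&(Q[...,0]<1100)&(abs(Q[...,1])<700)&(Q[...,2]>-20)
    rep("black/dark flat",rng&(h[...,2]<60)&(Q[...,2]<15))
    rep(">90",rng&(Q[...,2]>85)&(Q[...,2]<145))
    rep("z 20-145",rng&(Q[...,2]>18)&(Q[...,2]<145))
E
```

```text
depth heights grid rows(every 24) cols(every 32)
[[  90.   42.    4.    4.    3.    2.   63.   -2.   48.   83.   -1.   -2.   -2.   -2.   -2.   -1.]
 [  94.   48.  100.   97.   90.   85.   68.   -2.   47.   78.   -1.   -2.   -1.    0.   -1.   -1.]
 [  -2.   -1.   13.   -0.   -3.    1.   -1.   -2.   76.   57.   78.   -2.   -0.   -2.   98.   -1.]
 [  -1.   -0.   -2.   -1.   -1.   -2.   -3.   -2.   77.   61.   76.   -0.   34.  101.  108.  108.]
 [  -2.   -1.   -0.   -1.   -1.   -2.   -2.    0.   78.   64.   76.   -1.   54.  108.  109.  107.]
 [  -1.   -1.   -0.   -1.   -0.   -1.   -1.   -3.   76.   58.   -1.    0.    4.   93.  110.   -1.]
 [  -1.   -2.   -1.   48.    4.   -1.   -1.   -2.   75.  139.   -2.   -1.   -1.   -3.   -2.   -2.]
 [  -2.   -1.   -1.    9.   10.   -2.   -1.    0.   56.  139.   -1.   -2.   -1.   -3.   -1.   -1.]
 [  -2.   -1.   -1.   -2.   -3.   -2.   -2.   -0.   62.   63.   -1.   -2.   -0.   -2.   -3.   -0.]
 [  -1.   -2.   -0.   -2.   -2.   -2.   -1.   -1.   56.  139.   -0.   -2.   19.   -0.   -2.   -0.]
 [  -1.    0.   -1.   -1.   -2.   -1.   -2.   -1.   62.  138.
[... 2841 characters left out ...]
 133. 111.]
side >90 [218 211  75  51 588] [255. 236.] [471. 257.  94.] [379. 150.  86. 558. 332. 100.]
side >90 [223 275  25  20 119] [235. 284.] [428. 454.  89.] [393. 420.  85. 461. 489.  92.]
side z 20-145 [325 153   9   5  27] [329. 155.] [ 456. -489.   20.] [ 438. -509.   18.  474. -469.   23.]
side z 20-145 [ 210  154   83  124 5025] [249. 217.] [558. 153.  64.] [ 379. -193.   22.  767.  331.  119.]
side z 20-145 [187 179  21  30 510] [197. 193.] [779. 119.  81.] [758.  75.  22. 818. 134. 110.]
side z 20-145 [288 205   7  17  92] [291. 213.] [429.  39.  55.] [423.  21.  21. 438.  46.  80.]
side z 20-145 [223 275  25  35 702] [235. 291.] [428. 455.  64.] [394. 423.  23. 458. 489.  90.]
```

View pics/w0b.png

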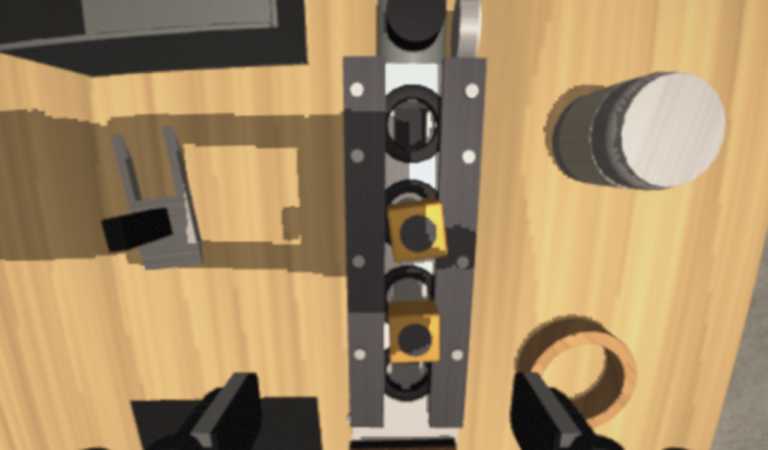

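The wrist view shows four rings at about (407,370), (407,290), (412,205), (412,125), and two capped tubes with caps at (413,335) and (417,230). The fork lies to the left with its prongs up the image (+y), and the third and fourth ports need checking.

Run:
```python
from h import *; import pickle
np.set_printoptions(precision=1,suppress=True,linewidth=160)
F=pickle.load(open("f0.pkl","rb"))
f=F["wrist"];P=world(f);hsv=cv2.cvtColor(f["pixels"],cv2.COLOR_RGB2HSV)
print("rings",plane(f,np.array([[407,370],[407,290],[412,205],[412,125]])/1.5,64))
for n in F:
    f=F[n];P=world(f)
    for nm,m in dict(cap=(P[...,2]>134)&(P[...,2]<145)&(P[...,0]<700)&(P[...,0]>600)&(abs(P[...,1])<250),
      rail=(P[...,2]>73)&(P[...,2]<82)&(P[...,0]<720)&(P[...,0]>580)&(P[...,1]<250)&(P[...,1]>-150)).items():
        k,l,s,c=cv2.connectedComponentsWithStats(m.astype(np.uint8))
        for i in range(1,k):
            if s[i,4]>20:
                q=P[l==i]; print(n,nm,s[i,4],c[i],"rect",rect(q[:,:2]),np.median(q[:,2]))
f=F["wrist"];P=world(f)
m=(P[...,2]>4)&(P[...,2]<90)&(P[...,0]>380)&(P[...,0]<520)&(P[...,1]<140)&(P[...,1]>-40)
q=P[m]; print("fork all",rect(q[:,:2]))
for a,b in((7,16),(60,90)):
    s=q[(q[:,2]>a)&(q[:,2]<b)]; print(a,b,len(s),rect(s[:,:2]),np.median(s[:,2]))
    if a==7: print(cv2.boxPoints(rect(s[:,:2])))
f=F["scene"];P=world(f);m=(P[...,2]>86)&(P[...,2]<97)&(P[...,0]>580)&(P[...,0]<710)&(P[...,1]<-120)&(P[...,1]>-230)
print("block",rect(P[m][:,:2]),np.median(P[m][:,2]))
```

```text
rings [[641.6 -80.5  64. ]
 [640.5 -14.8  64. ]
 [643.1  47.3  64. ]
 [642.2 100.4  64. ]]
scene cap 81 [244.5 178.5] rect ((642.3350830078125, -19.309865951538086), (31.73586082458496, 32.454010009765625), 2.410085916519165) 140.7813603543891
scene cap 95 [257.3 189.1] rect ((643.8926391601562, 41.24168014526367), (32.238285064697266, 31.257198333740234), 9.435235023498535) 140.80720080748335
scene rail 25 [216.6 175.8] rect ((656.6322021484375, -147.63511657714844), (52.9473876953125, 4.149356365203857), 0.6691244840621948) 77.60441108249279
scene rail 55 [235.  176.3] rect ((610.9406127929688, -102.59542846679688), (39.54905319213867, 28.32682228088379), 89.71247863769531) 78.94261916698758
scene rail 629 [244.9 205. ] rect ((662.7532958984375, 8.831398010253906), (267.96160888671875, 53.00654983520508), 89.36312103271484) 79.06045649390569
scene rail 26 [249.8 188.6] rect ((615.2167358398438, -30.016555786132812), (40.114925384521484, 12.412869453430176), 34.28401184082031) 78.94331794155909
scene rail 269 [275.5 208.2] rect ((611.27197265625, 83.27821350097656), (118.85247039794
[... 1886 characters left out ...]
 rail 106 [290.7 302.3] rect ((664.985107421875, -148.94146728515625), (36.53152084350586, 2.65008807182312), 3.451869010925293) 77.67410669192489
fork all ((432.6941833496094, 46.97793197631836), (53.91838073730469, 115.28252410888672), 6.354259014129639)
7 16 2021 ((432.6941833496094, 46.97793197631836), (53.91838073730469, 115.28252410888672), 6.354259014129639) 9.58212334897354
[[399.5 101.3]
 [412.3 -13.3]
 [465.9  -7.3]
 [453.1 107.2]]
60 90 522 ((435.15216064453125, 30.30278778076172), (16.721431732177734, 23.546411514282227), 5.179062843322754) 77.7744714458446
block ((640.8524169921875, -174.7922821044922), (60.94662857055664, 91.53732299804688), 88.96210479736328) 91.25554386630012
```

Caps measure 30 mm square at z ≈ 139 and the rails 265 mm long, which matches the sizes given. The manifold is at about (641.5, -39.3) with yaw ≈ 0, and tubes stand in ports 1 and 2. Next I go over the block with the tool turned a quarter.

```bash
python3 -m inch '[[0,0,0,-1,0.65,0,0],[0,0,0,-1,0,0,0],[0,0,0,-1,0,0,0],[0,0,0,-1,0,0,0],[0,0,0,-1,0,0,0],[0,0,0,-1,0,0,0],[0,0,0,-1,0,0,0]]' && python3 -m inch '[[0,0,0.039,0,0,0,0],[0,0,0.039,0,0,0,0],[0,0,0.039,0,0,0,0],[0,0,0.039,0,0,0,0],[0,0,0.039,0,0,0,0],[0,0,0.039,0,0,0,0],[0,0,0.039,0,0,0,0],[0,0,0.039,0,0,0,0]]' && python3 -m inch '[[0,0,0.039,0,0,0,0],[0,0,0.039,0,0,0,0],[0,0,0.039,0,0,0,0],[0,0,0.039,0,0,0,0],[0,0,0.032,0,0,0,0],[0,0,0,0,0,0,0],[0,0,0,0,0,0,0]]'
cat >> h.py <<'E'
def block(zlo,zhi,box,names=("wrist","scene","side")):
    for n in names:
        f=grab_frame(n); P=world(f); h=cv2.cvtColor(f["pixels"],cv2.COLOR_RGB2HSV)
        m=(P[...,2]>zlo)&(P[...,2]<zhi)&(P[...,0]>box[0])&(P[...,0]<box[1])&(P[...,1]>box[2])&(P[...,1]<box[3])
        if m.sum()>30: print(n,m.sum(),rect(P[m][:,:2]),np.median(P[m][:,2]),np.median(h[m],0))
E
python3 - <<'E'
from h import *
f=grab_frame("wrist"); save(f,"w1"); s=r.sense(); print(s["eef_pos"],s["tcp_rot"],s["opening"])
block(83,97,(560,720,-240,-125),("wrist","side","scene"))
for n in("scene","side"):
    f=grab_frame(n);P=world(f);h=cv2.cvtColor(f["pixels"],cv2.COLOR_RGB2HSV)
    m=(h[...,2]<60)&(abs(P[...,2])<12)&(P[...,0]>320)&(P[...,0]<600)&(P[...,1]>-400)&(P[...,1]<-100)
    k,l,s,c=cv2.connectedComponentsWithStats(m.astype(np.uint8)); i=1+np.argmax(s[1:,4]);q=P[l==i]
    print(n,"mat",rect(q[:,:2]),cv2.boxPoints(rect(q[:,:2])),np.median(q[:,2]))
E
```

```text
clock: 0.73
eef_pos: [641.0, -176.2, 252.9]
tcp_rot: [-3.141, -0.0, 1.571]
contact_force: [0.4, 0.6, 0.2]
opening: 0.998
grasp_force: 0.0
clock: 1.4
eef_pos: [641.1, -175.0, 252.9]
tcp_rot: [-3.141, 0.0, 0.585]
contact_force: [0.2, 0.9, 0.2]
opening: 0.997
grasp_force: 0.0
clock: 1.98
eef_pos: [641.1, -175.0, 253.0]
tcp_rot: [-3.141, 0.0, 0.003]
contact_force: [-0.1, 0.1, -0.2]
opening: 0.998
grasp_force: 0.0
[ 641.15794301 -174.9794282   253.09645011] [-3.14149142e+00  3.35421470e-04  3.65359968e-03] 1.0007320874322414
wrist 4535 ((639.4569702148438, -176.6954345703125), (89.58014678955078, 55.00403594970703), 1.125616192817688) 88.64473770268506 [ 13. 146. 128.]
side 159 ((636.191650390625, -174.9365692138672), (61.479713439941406, 87.29035186767578), 89.80267333984375) 87.47017919702989 [ 16. 152. 113.]
scene 328 ((639.8619384765625, -174.93211364746094), (93.98065185546875, 58.8924446105957), 0.5226366519927979) 91.01778309292746 [ 14. 130. 105.]
scene mat ((466.4915771484375, -248.00592041015625), (182.1229248046875, 207.12945556640625), 4.268387317657471) [[ 367.97452 -151.50603]
 [ 383.39084 -358.06094]
 [ 565.00867 -344.5058 ]
 [ 549.5923  -137.9509 ]] 4.222691141166251
side mat ((465.0971984863281, -247.02601623535156), (175.8182830810547, 197.1360626220703), 1.3983185291290283) [[ 374.8089  -150.63257]
 [ 379.61957 -347.70993]
 [ 555.3855  -343.41946]
 [ 550.5748  -146.3421 ]] 0.7619529574874377
```

View pics/w1.png

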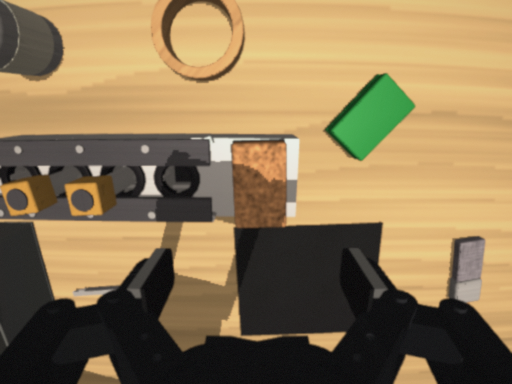

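The block (cork, pixel (260,183)) lies square on the apron at world (640,-177), yaw about 1°. The mat is clear, with its centre at (466,-248). I narrow the fingers, go down and grip.

```bash
python3 -m inch '[[0,0,0,0,0.08,0,0.22],[0,0,0,0,0,1,0.22],[0,0,0,0,0,1,0.22],[0,0,0,0,0,1,0.22],[0,0,0,0,0,1,0.22],[0,0,0,0,0,1,0.22],[0,0,0,0,0,0.8,0.22],[0,0,0,0,0,0.5,0.22]]' 40 && python3 -m inch '[[0,0,0,0,0,0.5,0.22],[0,0,0,0,0,0.04,0.22],[0,0,0,0,0,0,1],[0,0,0,0,0,0,1],[0,0,0,0,0,0,1],[0,0,0,0,0,0,1],[0,0,0,0,0,0,1],[0,0,0,0,0,0,1]]' 40 && python3 -m inch '[[0,0,0,0,0,-0.4,1],[0,0,0,0,0,-0.8,1],[0,0,0,0,0,-0.8,1],[0,0,0,0,0,0,1]]'
```

```text
clock: 2.95
eef_pos: [640.1, -176.8, 93.3]
tcp_rot: [-3.141, 0.003, 0.0]
contact_force: [-0.6, 0.2, 0.4]
opening: 0.777
grasp_force: 0.0
clock: 3.62
eef_pos: [641.4, -177.0, 82.8]
tcp_rot: [3.141, -0.001, 0.0]
contact_force: [-0.5, -0.8, -1.4]
opening: 0.637
grasp_force: 42.9
clock: 3.95
eef_pos: [643.6, -177.7, 137.0]
tcp_rot: [3.14, -0.006, -0.0]
contact_force: [0.7, -0.3, -0.2]
opening: 0.641
grasp_force: 43.2
```

```bash
python3 -m inch '[[0,0,0,-0.5,0.15,0,1],[0,0,-0.039,-1,0.4,0,1],[0,0,0,-1,0.4,0,1],[0,0,0,-1,0.4,0,1],[0,0,0,-1,0.4,0,1],[0,0,0,-1,0.4,0,1],[0,0,0,-1,0.4,0,1],[0,0,0,-1,0.35,0,1]]' && python3 -m inch '[[0,0,0,-0.8,0,0,1],[0,0,-0.039,0,0,0,1],[0,0,-0.039,0,0,0,1],[0,0,-0.039,0,0,0,1],[0,0,-0.039,0,0,0,1],[0,0,-0.039,0,0,0,1],[0,0,-0.039,0,0,0,1],[0,0,-0.039,0,0,0,1]]' && python3 -m inch '[[0,0,-0.039,0,0,0,1],[0,0,-0.039,0,0,0,1],[0,0,-0.039,0,0,0,1],[0,0,-0.039,0,0,0,1],[0,0,-0.032,0,0,0,1],[0,0,0,0,0,0,1],[0,0,0,0,0,0,1]]'
```

```text
clock: 4.62
eef_pos: [460.9, -267.9, 132.3]
tcp_rot: [3.141, -0.0, 0.123]
contact_force: [0.4, -0.5, -0.5]
opening: 0.643
grasp_force: 43.0
clock: 5.28
eef_pos: [442.1, -269.8, 132.3]
tcp_rot: [3.141, 0.0, 0.986]
contact_force: [-0.3, 0.2, -1.8]
opening: 0.64
grasp_force: 43.0
clock: 5.87
eef_pos: [442.2, -269.8, 132.3]
tcp_rot: [3.142, 0.0, 1.568]
contact_force: [-0.5, 0.9, -1.5]
opening: 0.637
grasp_force: 43.1
```

```bash
python3 -m inch '[[0,0,0,0.88,-0.72,0,1],[0,0,0,0,0,1,1],[0,0,0,0,0,1,1],[0,0,0,0,0,1,1],[0,0,0,0,0,0.6,1],[0,0,0,0,0,0.3,1],[0,0,0,0,0,0.16,1],[0,0,0,0,0,0,1]]' && python3 -m inch '[[0,0,0,0,0,0,0.2],[0,0,0,0,0,0,0.2],[0,0,0,0,0,0,0.2],[0,0,0,0,0,0,0.2],[0,0,0,0,0,-0.5,0.2],[0,0,0,0,0,-1,0.2],[0,0,0,0,0,-1,0.2],[0,0,0,0,0,-1,0.2]]' && python3 -m inch '[[0,0,0,0,0,-1,0],[0,0,0,1,0,-1,0],[0,0,0,1,0,0,0],[0,0,0,1,0,0,0],[0,0,0,1,0,0,0],[0,0,0,1,0,0,0],[0,0,0,0,0,0,0]]'
python3 - <<'E'
from h import *
f=grab_frame("wrist");save(f,"w2")
block(26,45,(340,600,-400,-120))
block(60,88,(390,480,-10,70)); block(6,16,(380,500,-40,130))
E
```

```text
clock: 6.53
eef_pos: [424.1, -247.8, 30.5]
tcp_rot: [-3.141, -0.0, 1.569]
contact_force: [-1.2, -0.8, -2.0]
opening: 0.637
grasp_force: 43.0
clock: 7.2
eef_pos: [424.0, -247.8, 119.5]
tcp_rot: [-3.141, -0.0, 1.571]
contact_force: [0.8, 0.7, 0.3]
opening: 0.8
grasp_force: 0.0
clock: 7.78
eef_pos: [423.6, -119.9, 168.7]
tcp_rot: [3.142, -0.001, 1.572]
contact_force: [-0.5, 0.5, -0.3]
opening: 0.998
grasp_force: 0.0
wrist 4689 ((502.04052734375, -211.9864501953125), (245.7892303466797, 96.02387237548828), 23.083011627197266) 33.65977928223438 [ 13. 146. 196.]
scene 250 ((426.1880798339844, -246.0774383544922), (61.474517822265625, 91.08085632324219), 3.119849443435669) 35.66082047887056 [ 14.  133.  174.5]
side 196 ((499.3993225097656, -214.86984252929688), (243.0142059326172, 103.28863525390625), 22.692564010620117) 32.48319928841761 [ 16. 151. 166.]
wrist 334 ((434.0481262207031, 19.467403411865234), (7.534946441650391, 16.74875831604004), 77.84886932373047) 75.73871066984934 [105.  27.  15.]
scene 62 ((437.08880615234375, 32.594337463378906), (17.564851760864258, 22.918359756469727), 4.174590587615967) 74.8538342878918 [49.  59.5 26. ]
side 41 ((430.10101318359375, 29.61858558654785), (15.206206321716309, 29.62169647216797), 0.11786603927612305) 74.98407849006719 [ 18. 117.  76.]
wrist 3224 ((435.3812561035156, 17.571199417114258), (52.11254119873047, 56.36154556274414), 5.739284515380859) 9.572356901924167 [ 17.  19. 228.]
scene 212 ((428.43218994140625, 29.486845016479492), (71.87097930908203, 114.74761199951172), 4.067618370056152) 11.524221154504005 [ 17.   21.  148.5]
side 105 ((429.3955078125, 43.248374938964844), (51.450191497802734, 112.0451431274414), 7.108875274658203) 9.20741815872168 [ 20.  34. 148.]
```

The block rests at (425,-247) on the mat. The fork stem is at (435,30), yaw about 6°. I grip it now.

```bash
python3 -m inch '[[0,0,0,1,0.46,0,0],[0,0,0,1,0,0,0],[0,0,0,1,0,0,0],[0,0,0,1,0,0,0],[0,0,0,1,0,0,0],[0,0,0,1,0,0,0],[0,0,-0.032,0,0,0,0],[0,0,0,0,0,0,0]]' && python3 -m inch '[[0,0,0,0,0,1,0],[0,0,0,0,0,1,0],[0,0,0,0,0,1,0],[0,0,0,0,0,1,0],[0,0,0,0,0,0.5,0],[0,0,0,0,0,0.3,0],[0,0,0,0,0,0,0]]' && python3 -m inch '[[0,0,0,0,0,0,1],[0,0,0,0,0,0,1],[0,0,0,0,0,0,1],[0,0,0,0,0,0,1],[0,0,0,0,0,0,1],[0,0,0,0,0,0,1],[0,0,0,0,0,0,1],[0,0,0,0,0,0,1]]' 80
```

```text
clock: 8.95
eef_pos: [435.7, 28.0, 168.2]
tcp_rot: [-3.141, 0.0, 1.678]
contact_force: [-0.2, -0.6, 0.3]
opening: 1.0
grasp_force: 0.0
clock: 9.53
eef_pos: [434.9, 26.5, 47.0]
tcp_rot: [-3.139, -0.0, 1.669]
contact_force: [1.4, -0.8, 0.5]
opening: 1.0
grasp_force: 0.0
clock: 10.2
eef_pos: [436.0, 27.2, 48.9]
tcp_rot: [3.141, 0.0, 1.671]
contact_force: [-1.4, -1.1, 8.9]
opening: 0.175
grasp_force: 78.2
```

```bash
python3 -m inch '[[0,0,0,0,0,-0.4,1],[0,0,0,0,0,-1,1],[0,0,0,0,0,-1,1],[0,0,0,0,0,-1,1],[0,0,0,0,0,-1,1],[0,0,0.033,0,0,0,1],[0,0,0,-0.4,0,0,1]]' && python3 -m inch '[[0,0,0,-1,0.2,0,1],[0,0,0,-1,0.2,0,1],[0,0,0,-1,0.3,0,1],[0,0,0,-1,0.5,0,1],[0,0,0,-1,0.5,0,1],[0,0,0,-1,0.5,0,1],[0,0,0,-1,0.5,0,1],[0,0,0,-1,0.5,0,1]]' && python3 -m inch '[[0,0,0,-1,0.8,0,1],[0,0,0,0,1,0,1],[0,0,0,0,1,0,1],[0,0,0,0,1,0,1],[0,0,0,0,0.8,0,1],[0,0,0,0,0.4,0,1],[0,0,0,0,0,0,1],[0,0,0,0,0,0,1]]'
cat >> h.py <<'E'
def stem(zref,names=("wrist","scene","side")):
    """fork plate seen near TCP; zref = height of plate top"""
    p=r.sense()["eef_pos"]; print("tcp",p.round(1),r.sense()["tcp_rot"].round(3))
    for n in names:
        f=grab_frame(n);P=world(f)
        m=(abs(P[...,2]-zref)<6)&(abs(P[...,0]-p[0])<45)&(P[...,1]-p[1]<95)&(P[...,1]-p[1]>-60)
        k,l,s,c=cv2.connectedComponentsWithStats(m.astype(np.uint8))
        for i in range(1,k):
            if s[i,4]>80: print(n,s[i,4],rect(P[l==i][:,:2]),np.median(P[l==i][:,2]),P[l==i][:,1].min(),P[l==i][:,1].max())
E
python3 - <<'E'
from h import *
p=r.sense()["eef_pos"]
stem(p[2]-48.9+11); save(grab_frame("wrist"),"w3")
E
```

```text
clock: 10.78
eef_pos: [436.5, 17.8, 160.3]
tcp_rot: [3.138, -0.001, 1.563]
contact_force: [0.2, 0.4, -2.8]
opening: 0.175
grasp_force: 78.6
clock: 11.45
eef_pos: [514.3, -184.8, 157.6]
tcp_rot: [-3.14, -0.001, 1.57]
contact_force: [0.7, 0.5, -2.9]
opening: 0.176
grasp_force: 78.6
clock: 12.12
eef_pos: [638.7, -208.5, 157.3]
tcp_rot: [-3.139, -0.001, 1.569]
contact_force: [-0.2, -0.4, -2.3]
opening: 0.177
grasp_force: 78.5
tcp [ 638.7 -208.5  157.3] [-3.139e+00 -1.000e-03  1.569e+00]
wrist 5700 ((638.3434448242188, -173.28131103515625), (52.395992279052734, 85.54594421386719), 0.03792579099535942) 117.91616926012861 -216.0369453625953 -130.49285722360213
scene 225 ((640.2726440429688, -187.1971435546875), (55.71552276611328, 117.75817108154297), 0.21208016574382782) 120.18125712541382 -245.99235333930721 -128.24973664637105
side 108 ((634.5572509765625, -184.96438598632812), (122.6700668334961, 54.39459991455078), 89.85035705566406) 117.18276641268488 -246.24768195829483 -123.6743512382227
```

View pics/w3.png

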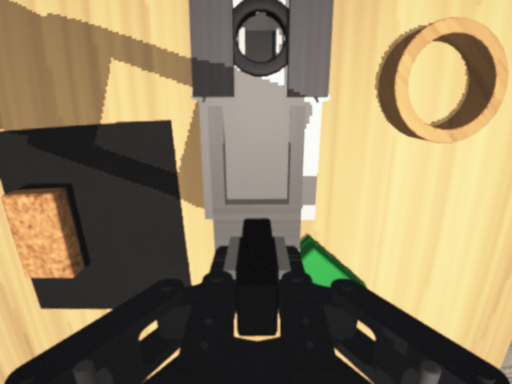

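The fork hangs square in front of the channel mouth (rails' end at pixel row ~97), its centre 3 mm short in x. I lower it to the apron.

```bash
python3 -m inch '[[0,0,0,0,0.12,0.5,1],[0,0,0,0,0,0.8,1],[0,0,0,0,0,0.5,1],[0,0,0,0,0,0.15,1],[0,0,0,0,0,0,1],[0,0,0,0,0,0,1]]' && python3 -m inch '[[0,0,0,0,0,0.03,1],[0,0,0,0,0,0.03,1],[0,0,0,0,0,0,1]]'  && python3 -m inch '[[0,0,0,0,0,0.03,1],[0,0,0,0,0,0,1],[0,0,0,0,0,0,1]]'
```

```text
clock: 12.82
eef_pos: [642.8, -208.4, 109.1]
tcp_rot: [-3.141, -0.0, 1.568]
contact_force: [0.3, 0.7, -2.5]
opening: 0.177
grasp_force: 78.8
clock: 13.07
eef_pos: [643.0, -208.5, 108.1]
tcp_rot: [3.141, 0.0, 1.568]
contact_force: [0.4, 0.2, -3.5]
opening: 0.181
grasp_force: 78.8
clock: 13.32
eef_pos: [643.0, -208.5, 107.3]
tcp_rot: [3.142, 0.0, 1.568]
contact_force: [0.7, 0.2, -3.0]
opening: 0.177
grasp_force: 78.8
```

```bash
python3 -m inch '[[0,0,0,0,-0.05,0.03,1],[0,0,0,0,0,0.03,1],[0,0,0,0,0,0,1]]'  && python3 -m inch '[[0,0,0,0,0,0.03,1],[0,0,0,0,0,0,1],[0,0,0,0,0,0,1]]'
```

```text
clock: 13.57
eef_pos: [642.4, -208.6, 107.0]
tcp_rot: [3.14, 0.0, 1.568]
contact_force: [-0.7, 1.0, 5.4]
opening: 0.176
grasp_force: 79.7
clock: 13.82
eef_pos: [642.5, -208.6, 107.0]
tcp_rot: [3.14, 0.0, 1.568]
contact_force: [-2.7, 1.5, 12.3]
opening: 0.181
grasp_force: 80.7
```

```bash
python3 -m inch '[[0,0,0,0.3,0,-0.02,1],[0,0,0,0.3,0,0,1],[0,0,0,0.3,0,0,1],[0,0,0,0,0,0,1]]'  && python3 -m inch '[[0,0,0,0.3,0,0,1],[0,0,0,0.3,0,0,1],[0,0,0,0.3,0,0,1],[0,0,0,0,0,0,1]]'
```

```text
clock: 14.15
eef_pos: [643.0, -185.3, 107.0]
tcp_rot: [3.139, 0.001, 1.568]
contact_force: [1.3, 2.0, 7.7]
opening: 0.177
grasp_force: 79.9
clock: 14.48
eef_pos: [642.9, -162.8, 107.0]
tcp_rot: [3.139, 0.001, 1.568]
contact_force: [0.5, 1.4, 9.0]
opening: 0.173
grasp_force: 80.0
```

```bash
python3 -m inch '[[0,0,0,0.3,-0.02,0,1],[0,0,0,0.3,0,0,1],[0,0,0,0.3,0,0,1],[0,0,0,0,0,0,1]]'  && python3 -m inch '[[0,0,0,0.3,0,0,1],[0,0,0,0.3,0,0,1],[0,0,0,0.3,0,0,1],[0,0,0,0,0,0,1]]'&& python3 -m inch '[[0,0,0,0.3,0,0,1],[0,0,0,0.3,0,0,1],[0,0,0,0.3,0,0,1],[0,0,0,0,0,0,1]]'
```

```text
clock: 14.82
eef_pos: [642.6, -140.2, 107.0]
tcp_rot: [3.139, 0.001, 1.568]
contact_force: [0.5, 2.8, 7.8]
opening: 0.174
grasp_force: 80.0
clock: 15.15
eef_pos: [642.7, -117.7, 107.0]
tcp_rot: [3.139, 0.001, 1.568]
contact_force: [1.4, 2.8, 8.1]
opening: 0.179
grasp_force: 80.0
clock: 15.48
eef_pos: [642.6, -95.3, 107.0]
tcp_rot: [3.139, 0.001, 1.568]
contact_force: [-0.3, 1.4, 8.5]
opening: 0.182
grasp_force: 80.2
```

```bash
python3 -m inch '[[0,0,0,0.3,0,0,1],[0,0,0,0.3,0,0,1],[0,0,0,0.3,0,0,1],[0,0,0,0.1,0,0,1],[0,0,0,0,0,0,1]]'  && python3 -m inch '[[0,0,0,0,0,0,0.4],[0,0,0,0,0,0,0.4],[0,0,0,0,0,0,0.4],[0,0,0,0,0,0,0.4],[0,0,0,0,0,-0.5,0.4],[0,0,0,0,0,-1,0.4],[0,0,0,0,0,-1,0.4],[0,0,0,0,0,-1,0]]' && python3 -m inch '[[0,0,0,0,0,-1,0],[0,0,0,0,0,-1,0],[0,0,0,0,0,-1,0],[0,0,0,0,0,0,0]]'
python3 - <<'E'
from h import *
f=grab_frame("wrist"); save(f,"w4"); P=world(f)
for a,b in((134,143),(128,134)):
    m=(P[...,2]>a)&(P[...,2]<b)&(abs(P[...,0]-641)<40)&(P[...,1]>-150)&(P[...,1]<90)
    k,l,s,c=cv2.connectedComponentsWithStats(m.astype(np.uint8))
    for i in range(1,k):
        if s[i,4]>60: print(s[i,4],c[i],rect(P[l==i][:,:2]),np.median(P[l==i][:,2]))
E
```

```text
clock: 15.9
eef_pos: [642.9, -70.6, 107.0]
tcp_rot: [3.139, 0.001, 1.568]
contact_force: [0.7, 0.5, 8.3]
opening: 0.177
grasp_force: 80.1
clock: 16.57
eef_pos: [641.4, -71.0, 194.6]
tcp_rot: [-3.141, -0.0, 1.568]
contact_force: [1.2, 0.1, 0.2]
opening: 0.725
grasp_force: 0.0
clock: 16.9
eef_pos: [644.0, -71.3, 274.6]
tcp_rot: [3.133, 0.001, 1.568]
contact_force: [0.6, 0.6, 0.9]
opening: 1.002
grasp_force: 0.0
1385 [252.33501805  65.02960289] ((641.5184326171875, 39.31853485107422), (30.3520450592041, 30.109519958496094), 8.298598289489746) 138.994994058124
1176 [252.17431973 140.18367347] ((641.2029418945312, -22.662250518798828), (30.03606605529785, 30.358797073364258), 2.28711199760437) 139.05555231655217
428 [254.00700935 189.60981308] ((642.4931030273438, -67.75623321533203), (15.029925346374512, 24.211170196533203), 0.2575148344039917) 137.48389411425893
```

View pics/w4.png

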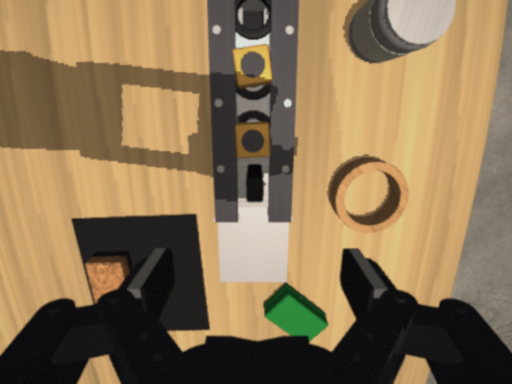

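The fork stem is at pixel (255,183), world (642.5,-67.8), 45 mm before tube 1, as intended. Next I grip cap 1.

```bash
python3 -m inch '[[0,0,0,1,-0.03,0,0],[0,0,-0.012,0.94,0,0,0],[0,0,0,0,0,1,0],[0,0,0,0,0,1,0],[0,0,0,0,0,1,0],[0,0,0,0,0,1,0],[0,0,0,0,0,1,0],[0,0,0,0,0,0.6,0]]' && python3 -m inch '[[0,0,0,0,0,0.3,0],[0,0,0,0,0,0,0.5],[0,0,0,0,0,0,1],[0,0,0,0,0,0,1],[0,0,0,0,0,0,1],[0,0,0,0,0,0,1],[0,0,0,0,0,0,1],[0,0,0,0,0,0,1]]' 60 && python3 -m inch '[[0,0,0,0,0,-0.2,1],[0,0,0,0,0,-0.2,1],[0,0,0,0,0,0,1]]'
```

```text
clock: 17.62
eef_pos: [638.9, -22.4, 124.6]
tcp_rot: [-3.137, -0.0, 1.605]
contact_force: [-0.1, 1.1, 0.9]
opening: 1.0
grasp_force: 0.0
clock: 18.28
eef_pos: [641.8, -22.5, 121.9]
tcp_rot: [3.139, 0.0, 1.605]
contact_force: [-0.5, 0.0, 6.4]
opening: 0.345
grasp_force: 59.9
clock: 18.53
eef_pos: [641.6, -22.5, 131.8]
tcp_rot: [3.14, 0.0, 1.605]
contact_force: [1.8, 0.2, -1.5]
opening: 0.347
grasp_force: 59.3
```

Tube 1 is free. I lift it clear and take it over the bin.

```bash
python3 -m inch '[[0,0,0,0,0,-0.6,1],[0,0,0,0,0,-1,1],[0,0,0,0,0,-1,1],[0,0,0,0,0,-1,1],[0,0,0,0,0,-1,1],[0,0,0,0,0,-0.8,1],[0,0,0,0,0,0,1]]' 100 && python3 -m inch '[[0,0,0.012,0.7,-0.7,0,1],[0,0,0,1,-0.8,0,1],[0,0,0,1,-0.8,0,1],[0,0,0,1,-0.8,0,1],[0,0,0,1,-0.8,0,1],[0,0,0,1,-0.8,0,1],[0,0,0,1,-0.8,0,1],[0,0,0,1,-0.8,0,1]]' && python3 -m inch '[[0,0,0,1,-0.8,0,1],[0,0,0,1,-0.8,0,1],[0,0,0,0.7,-0.2,0,1],[0,0,0,0,0,0,1],[0,0,0,0,0,0,1]]'
```

```text
clock: 19.12
eef_pos: [643.1, -22.6, 270.4]
tcp_rot: [3.135, 0.0, 1.605]
contact_force: [0.5, 0.3, -0.2]
opening: 0.34
grasp_force: 100.0
clock: 19.78
eef_pos: [481.9, 170.6, 264.5]
tcp_rot: [-3.14, 0.0, 1.567]
contact_force: [-0.4, 0.7, -1.1]
opening: 0.336
grasp_force: 100.0
clock: 20.2
eef_pos: [438.1, 237.9, 264.8]
tcp_rot: [-3.141, 0.001, 1.57]
contact_force: [-0.5, -0.7, -1.3]
opening: 0.34
grasp_force: 100.0
```

```bash
python3 -m inch '[[0,0.039,0,0,0,0,1],[0,0.039,0,0,0,0,1],[0,0.039,0,0,0,0,1],[0,0.039,0,0,0,0,1],[0,0.011,0,0,0,0,1],[0,0,0,0,0,0,1],[0,0,0,0,0,0,1]]' && python3 -m inch '[[0,0,0,-0.5,0,0.866,1],[0,0,0,-0.5,0,0.866,1],[0,0,0,-0.5,0,0.866,1],[0,0,0,0,0,0,1]]'
python3 - <<'E'
from h import *
save(grab_frame("scene"),"s5",(180,100,436,292),2)
E
```

```text
clock: 20.78
eef_pos: [439.2, 235.8, 264.8]
tcp_rot: [-3.14, -0.522, 1.564]
contact_force: [0.1, -0.1, -1.4]
opening: 0.336
grasp_force: 100.0
clock: 21.12
eef_pos: [436.7, 237.3, 186.9]
tcp_rot: [-3.136, -0.521, 1.566]
contact_force: [-1.2, -0.3, -1.9]
opening: 0.338
grasp_force: 100.0
```

View pics/s5.png

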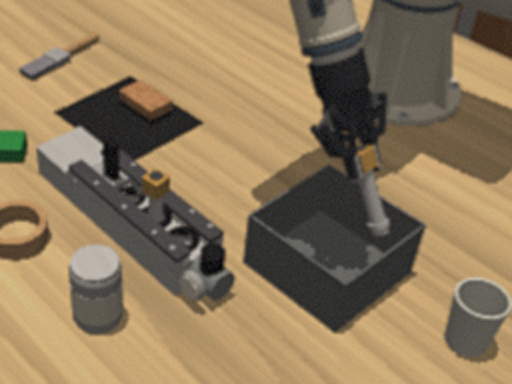

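The tube hangs tilted over the bin with its foot towards the +y wall (crop pixel (378,225)). The fork and the block are undisturbed. I lower the tube and release it.

```bash
python3 -m inch '[[0,0,0,-0.5,0,0.866,1],[0,0,0,-0.5,0,0.866,1],[0,0,0,-0.4,0,0.69,1],[0,0,0,0,0,0,1]]' && python3 -m inch '[[0,0,0,0,0,0,0.4],[0,0,0,0,0,0,0.4],[0,0,0,0,0,0,0.4],[0,0,0,0,0,0,0.4],[0,0,0,0,0,0,0.4],[0,0,0,0.5,0,-0.866,0.4],[0,0,0,0.5,0,-0.866,0.4],[0,0,0,0.5,0,-0.866,0.4]]' && python3 -m inch '[[0,0,0,0.5,0,-0.866,0],[0,0,0,0.5,0,-0.866,0],[0,0,0,0.5,0,-0.866,0],[0,-0.039,0,0,0,0,0],[0,-0.039,0,0,0,0,0],[0,-0.039,0,0,0,0,0],[0,-0.039,0,0,0,0,0],[0,-0.011,0,0,0,0,0]]'
python3 - <<'E'
from h import *
print(r.sense()["eef_pos"],r.sense()["tcp_rot"])
f=grab_frame("wrist");save(f,"w5");P=world(f)
m=(P[...,0]>395)&(P[...,0]<555)&(P[...,1]>162)&(P[...,1]<322)&(P[...,2]>12)&(P[...,2]<180); print(m.sum(),rect(P[m][:,:2]),P[m][:,2].max())
f=grab_frame("scene");P=world(f);m=(P[...,0]>395)&(P[...,0]<555)&(P[...,1]>162)&(P[...,1]<322)&(P[...,2]>15)&(P[...,2]<150); print(m.sum(), P[m].max(0) if m.any() else 0)
E
```

```text
clock: 21.5
eef_pos: [438.1, 237.8, 119.3]
tcp_rot: [-3.139, -0.524, 1.567]
contact_force: [-2.2, -0.3, -1.8]
opening: 0.338
grasp_force: 100.0
clock: 22.17
eef_pos: [438.4, 237.3, 196.7]
tcp_rot: [-3.141, -0.524, 1.567]
contact_force: [0.5, -0.0, -0.8]
opening: 0.6
grasp_force: 0.0
clock: 22.83
eef_pos: [439.6, 238.8, 272.4]
tcp_rot: [3.137, 0.006, 1.568]
contact_force: [0.2, 0.2, 0.6]
opening: 1.0
grasp_force: 0.0
[439.64786939 238.8189431  272.3790798 ] [3.13710132 0.00553706 1.56825434]
1685 ((468.998046875, 257.51812744140625), (203.56112670898438, 89.10620880126953), 54.25048828125) 97.86718265646294
319 [461.39087613 283.90400103  38.9724033 ]
```

The tube lies in the bin (top about 39 mm). I go back over the fork.

```bash
python3 -m inch '[[0,0,0,-0.8,0.7,0,0],[0,0,0,-1,0.7,0,0],[0,0,0,-1,0.7,0,0],[0,0,0,-1,0.7,0,0],[0,0,0,-1,0.7,0,0],[0,0,0,-1,0.7,0,0],[0,0,0,-1,0.7,0,0],[0,0,0,-1,0.7,0,0]]' && python3 -m inch '[[0,0,0,-1,0.7,0,0],[0,0,0,-1,0.7,0,0],[0,0,0,-1,0.7,0,0],[0,0,0,-1,0.4,0,0],[0,0,0,-0.6,0,0,0],[0,0,0,0,0,0,0]]'
cat >> h.py <<'E'
def tops():
    print(r.sense()["eef_pos"],r.sense()["tcp_rot"])
    f=grab_frame("wrist"); P=world(f)
    m=(P[...,2]>128)&(P[...,2]<143)&(abs(P[...,0]-641)<40)&(P[...,1]>-150)&(P[...,1]<130)
    k,l,s,c=cv2.connectedComponentsWithStats(m.astype(np.uint8))
    for i in range(1,k):
        if s[i,4]>60: print(s[i,4],c[i],rect(P[l==i][:,:2]),np.median(P[l==i][:,2]))
E
python3 -c "from h import *;tops()"
```

```text
clock: 23.6
eef_pos: [578.3, 39.8, 270.7]
tcp_rot: [3.141, -0.002, 1.566]
contact_force: [0.2, 0.1, -0.3]
opening: 1.002
grasp_force: 0.0
clock: 24.1
eef_pos: [639.7, -76.8, 270.3]
tcp_rot: [-3.141, -0.0, 1.564]
contact_force: [-0.2, -0.1, 1.0]
opening: 1.0
grasp_force: 0.0
[639.66223194 -76.76254473 270.26287913] [-3.14131446e+00 -4.62943476e-04  1.56421085e+00]
1493 [258.64166109  57.45344943] ((641.6265869140625, 39.55706024169922), (30.596040725708008, 30.180469512939453), 8.463640213012695) 138.91402303163187
469 [259.97228145 184.53731343] ((642.6214599609375, -67.94731140136719), (24.12672996520996, 14.688263893127441), 89.783935546875) 137.46530271923461
```

```bash
python3 -m inch '[[0,0,-0.002,0.25,0.1,0,0.3],[0,0,0,0,0,1,0.3],[0,0,0,0,0,1,0.3],[0,0,0,0,0,1,0.3],[0,0,0,0,0,1,0.3],[0,0,0,0,0,1,0.3],[0,0,0,0,0,1,0.3],[0,0,0,0,0,0.45,0.3]]' && python3 -m inch '[[0,0,0,0,0,0,0.3],[0,0,0,0,0,0,1],[0,0,0,0,0,0,1],[0,0,0,0,0,0,1],[0,0,0,0,0,0,1],[0,0,0,0,0,0,1],[0,0,0,0,0,0,1],[0,0,0,0,0,0,1]]' 80
```

```text
clock: 24.82
eef_pos: [640.7, -65.0, 106.5]
tcp_rot: [-3.138, -0.001, 1.575]
contact_force: [-1.1, -0.5, 0.0]
opening: 0.697
grasp_force: 0.0
clock: 25.48
eef_pos: [643.7, -66.9, 110.4]
tcp_rot: [3.139, -0.0, 1.574]
contact_force: [0.8, 1.4, 6.7]
opening: 0.178
grasp_force: 78.6
```

```bash
python3 -m inch '[[0,0,0,0.3,-0.03,0,1],[0,0,0,0.3,0,0,1],[0,0,0,0.3,0,0,1],[0,0,0,0,0,0,1]]'  && python3 -m inch '[[0,0,0,0.3,0,0,1],[0,0,0,0.3,0,0,1],[0,0,0,0.3,0,0,1],[0,0,0,0,0,0,1]]'&& python3 -m inch '[[0,0,0,0.3,0,0,1],[0,0,0,0.3,0,0,1],[0,0,0,0.1,0,0,1],[0,0,0,0,0,0,1],[0,0,0,0,0,0,1]]'
```

```text
clock: 25.82
eef_pos: [642.7, -44.1, 110.4]
tcp_rot: [3.14, 0.0, 1.574]
contact_force: [0.1, 1.6, 8.1]
opening: 0.183
grasp_force: 78.8
clock: 26.15
eef_pos: [642.6, -21.5, 110.4]
tcp_rot: [3.14, 0.0, 1.574]
contact_force: [0.5, 1.9, 6.9]
opening: 0.178
grasp_force: 78.7
clock: 26.57
eef_pos: [642.6, -4.4, 110.4]
tcp_rot: [3.14, 0.0, 1.574]
contact_force: [0.4, 0.4, 7.3]
opening: 0.179
grasp_force: 78.7
```

```bash
python3 -m inch '[[0,0,0,0,0,0,0.4],[0,0,0,0,0,0,0.4],[0,0,0,0,0,0,0.4],[0,0,0,0,0,0,0.4],[0,0,0,0,0,-0.5,0.4],[0,0,0,0,0,-1,0.4],[0,0,0,0,0,-1,0.4],[0,0,0,0,0,-1,0]]' && python3 -m inch '[[0,0,0,0,0,-1,0],[0,0,0,0,0,-1,0],[0,0,0,0,0,-1,0],[0,0,0,0,0,0,0],[0,0,0,0,0,0,0]]'
python3 -c "from h import *;tops()"
```

```text
clock: 27.23
eef_pos: [641.6, -4.5, 198.4]
tcp_rot: [-3.141, 0.0, 1.574]
contact_force: [-0.1, 0.4, 0.1]
opening: 0.722
grasp_force: 0.0
clock: 27.65
eef_pos: [642.6, -4.5, 274.3]
tcp_rot: [3.138, 0.0, 1.574]
contact_force: [-0.1, 0.6, -1.4]
opening: 1.001
grasp_force: 0.0
[642.61743547  -4.48124885 274.32535163] [3.13783695e+00 7.06958192e-05 1.57389248e+00]
1175 [255.22638298 145.49446809] ((641.5521240234375, 39.327880859375), (30.1112117767334, 30.360868453979492), 7.8264570236206055) 138.97632215246648
444 [255.98648649 193.29504505] ((642.3822021484375, -5.057847023010254), (15.028254508972168, 23.564926147460938), 0.08765987306833267) 137.45673343320388
```

```bash
python3 -m inch '[[0,0,0,0.9,-0.03,0,0],[0,0,0,0.85,0,0,0],[0,0,-0.039,0,0,1,0],[0,0,-0.004,0,0,1,0],[0,0,0,0,0,1,0],[0,0,0,0,0,1,0],[0,0,0,0,0,1,0],[0,0,0,0,0,0.6,0]]' && python3 -m inch '[[0,0,0,0,0,0.4,0],[0,0,0,0,0,0,0.5],[0,0,0,0,0,0,1],[0,0,0,0,0,0,1],[0,0,0,0,0,0,1],[0,0,0,0,0,0,1],[0,0,0,0,0,0,1],[0,0,0,0,0,0,1]]' 60 && python3 -m inch '[[0,0,0,0,0,-0.2,1],[0,0,0,0,0,-0.2,1],[0,0,0,0,0,0,1]]' 100
```

```text
clock: 28.37
eef_pos: [638.4, 39.2, 127.6]
tcp_rot: [-3.136, -0.0, 1.709]
contact_force: [-0.3, -0.1, -0.4]
opening: 1.002
grasp_force: 0.0
clock: 29.03
eef_pos: [641.8, 39.3, 123.2]
tcp_rot: [3.139, 0.0, 1.709]
contact_force: [-0.3, 0.8, 5.6]
opening: 0.346
grasp_force: 60.0
clock: 29.28
eef_pos: [641.4, 39.3, 133.0]
tcp_rot: [3.14, 0.0, 1.709]
contact_force: [0.7, 0.6, -1.2]
opening: 0.337
grasp_force: 98.5
```

```bash
python3 -m inch '[[0,0,0,0,0,-0.6,1],[0,0,0,0,0,-1,1],[0,0,0,0,0,-1,1],[0,0,0,0,0,-1,1],[0,0,0,0,0,-1,1],[0,0,0.039,0,0,-0.8,1],[0,0,0.004,0,0,0,1]]' 100 && python3 -m inch '[[0,0,0,0.8,-0.7,0,1],[0,0,0,1,-0.7,0,1],[0,0,0,1,-0.7,0,1],[0,0,0,1,-0.7,0,1],[0,0,0,1,-0.7,0,1],[0,0,0,1,-0.7,0,1],[0,0,0,1,-0.7,0,1],[0,0,0,1,-0.4,0,1]]' && python3 -m inch '[[0,0,0,0.1,0,0,1],[0,0.039,0,0,0,0,1],[0,0.039,0,0,0,0,1],[0,0.039,0,0,0,0,1],[0,0.039,0,0,0,0,1],[0,0.011,0,0,0,0,1],[0,0,0,0,0,0,1],[0,0,0,0,0,0,1]]'
```

```text
clock: 29.87
eef_pos: [642.9, 39.4, 271.6]
tcp_rot: [3.135, -0.0, 1.568]
contact_force: [1.0, -0.8, -1.1]
opening: 0.341
grasp_force: 100.1
clock: 30.53
eef_pos: [505.4, 234.5, 265.6]
tcp_rot: [-3.139, 0.001, 1.576]
contact_force: [1.0, 0.4, -1.5]
opening: 0.341
grasp_force: 100.1
clock: 31.2
eef_pos: [507.8, 235.2, 265.8]
tcp_rot: [-3.14, -0.522, 1.572]
contact_force: [-0.2, 0.5, -0.7]
opening: 0.334
grasp_force: 100.1
```

```bash
python3 -m inch '[[0,0,0,-0.5,0,0.866,1],[0,0,0,-0.5,0,0.866,1],[0,0,0,-0.5,0,0.866,1],[0,0,0,-0.5,0,0.866,1],[0,0,0,-0.5,0,0.866,1],[0,0,0,-0.25,0,0.433,1],[0,0,0,0,0,0,1]]' && python3 -m inch '[[0,0,0,0,0,0,0.4],[0,0,0,0,0,0,0.4],[0,0,0,0,0,0,0.4],[0,0,0,0,0,0,0.4],[0,0,0,0,0,0,0.4],[0,0,0,0.5,0,-0.866,0.4],[0,0,0,0.5,0,-0.866,0.4],[0,0,0,0.5,0,-0.866,0.4]]' && python3 -m inch '[[0,0,0,0.5,0,-0.866,0],[0,0,0,0.5,0,-0.866,0],[0,0,0,0.5,0,-0.866,0],[0,-0.039,0,0,0,0,0],[0,-0.039,0,0,0,0,0],[0,-0.039,0,0,0,0,0],[0,-0.039,0,0,0,0,0],[0,-0.011,0,0,0,0,0]]'
python3 - <<'E'
from h import *
print(r.sense()["eef_pos"],r.sense()["tcp_rot"])
save(grab_frame("wrist"),"w6"); save(grab_frame("scene"),"s6",(180,100,436,292),2)
E
```

```text
clock: 31.78
eef_pos: [506.1, 236.9, 126.5]
tcp_rot: [-3.137, -0.522, 1.574]
contact_force: [-0.2, 0.2, -0.8]
opening: 0.342
grasp_force: 100.1
clock: 32.45
eef_pos: [507.6, 236.3, 205.4]
tcp_rot: [-3.141, -0.524, 1.573]
contact_force: [-0.1, 0.2, 0.6]
opening: 0.603
grasp_force: 0.0
clock: 33.12
eef_pos: [508.6, 237.8, 281.2]
tcp_rot: [3.137, 0.006, 1.575]
contact_force: [0.2, 1.2, 1.0]
opening: 1.003
grasp_force: 0.0
[508.58334923 237.81873456 281.15081666] [3.13731656 0.00559502 1.57482323]
```

View pics/s6.png

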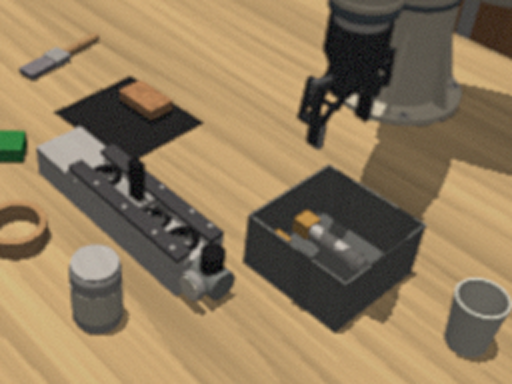

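Both tubes lie in the bin (crop pixels (307,223) and (283,235)) and no tube is left in the manifold. Next I draw the fork out.

```bash
python3 -m inch '[[0,0,0,-0.9,0.6,0,0],[0,0,0,-1,0.6,0,0],[0,0,0,-1,0.6,0,0],[0,0,0,-1,0.6,0,0],[0,0,0,-1,0.6,0,0],[0,0,0,-1,0.6,0,0],[0,0,0,-1,0.6,0,0],[0,0,0,-1,0.6,0,0]]' && python3 -m inch '[[0,0,0,-1,0.5,0,0],[0,0,0,-0.8,0,0,0],[0,0,0,0,0,0,0],[0,0,0,0,0,0,0]]'
python3 -c "from h import *;tops()"
```

```text
clock: 33.88
eef_pos: [628.6, 37.0, 279.5]
tcp_rot: [3.141, -0.002, 1.573]
contact_force: [0.3, 0.6, -0.2]
opening: 1.002
grasp_force: 0.0
clock: 34.22
eef_pos: [640.7, -7.4, 279.2]
tcp_rot: [-3.141, -0.002, 1.571]
contact_force: [-0.1, 0.6, -0.5]
opening: 1.001
grasp_force: 0.0
[640.6536426   -7.35444829 279.22345185] [-3.14148813e+00 -1.59309710e-03  1.57083016e+00]
435 [258.62298851 189.17471264] ((642.2747192382812, -5.351569175720215), (16.01826286315918, 24.0018367767334), 0.3820469379425049) 137.47011399717047
```

```bash
python3 -m inch '[[0,0,0,0.08,0.06,1,0.3],[0,0,0,0,0,1,0.3],[0,0,0,0,0,1,0.3],[0,0,0,0,0,1,0.3],[0,0,0,0,0,1,0.3],[0,0,0,0,0,1,0.3],[0,0,0,0,0,0.8,0.3],[0,0,0,0,0,0,0.3]]' && python3 -m inch '[[0,0,0,0,0,0,1],[0,0,0,0,0,0,1],[0,0,0,0,0,0,1],[0,0,0,0,0,0,1],[0,0,0,0,0,0,1],[0,0,0,0,0,0,1],[0,0,0,0,0,0,1],[0,0,0,0,0,0,1]]' 100 && python3 -m inch '[[0,0,0,-0.4,0,0,1],[0,0,0,-0.4,0,0,1],[0,0,0,-0.4,0,0,1],[0,0,0,-0.4,0,0,1],[0,0,0,-0.4,0,0,1],[0,0,0,0,0,0,1]]'
```

```text
clock: 34.93
eef_pos: [639.5, -2.6, 105.4]
tcp_rot: [-3.135, -0.001, 1.575]
contact_force: [-1.8, -1.1, -0.2]
opening: 0.701
grasp_force: 0.0
clock: 35.6
eef_pos: [643.5, -3.5, 110.6]
tcp_rot: [3.139, -0.0, 1.574]
contact_force: [0.3, 2.4, 6.8]
opening: 0.173
grasp_force: 97.9
clock: 36.1
eef_pos: [643.6, -55.1, 110.6]
tcp_rot: [3.139, 0.001, 1.573]
contact_force: [-0.7, -4.6, 7.9]
opening: 0.178
grasp_force: 98.1
```

```bash
python3 -m inch '[[0,0,0,-0.4,-0.03,0,1],[0,0,0,-0.5,0,0,1],[0,0,0,-0.5,0,0,1],[0,0,0,-0.5,0,0,1],[0,0,0,-0.4,0,0,1],[0,0,0,0,0,0,1]]' && python3 -m inch '[[0,0,0,-0.5,0,0,1],[0,0,0,-0.5,0,0,1],[0,0,0,-0.5,0,0,1],[0,0,0,-0.5,0,0,1],[0,0,0,-0.5,0,0,1],[0,0,0,-0.5,0,0,1],[0,0,0,-0.5,0,0,1],[0,0,0,0,0,0,1]]'
```

```text
clock: 36.6
eef_pos: [642.9, -113.0, 110.6]
tcp_rot: [3.14, 0.001, 1.573]
contact_force: [-0.6, -3.5, 7.4]
opening: 0.176
grasp_force: 98.1
clock: 37.27
eef_pos: [643.1, -200.9, 110.6]
tcp_rot: [3.14, 0.001, 1.573]
contact_force: [-0.2, -3.6, 5.7]
opening: 0.173
grasp_force: 98.2
```

Ten more millimetres back, then lift, look at the fork in the grip and check the block on the mat.

```bash
python3 -m inch '[[0,0,0,-0.4,0,0,1],[0,0,0,0,0,0,1],[0,0,0,0,0,-0.3,1],[0,0,0,0,0,-0.7,1],[0,0,0,0,0,-0.7,1],[0,0,0,0,0,0,1],[0,0,0,0,0,0,1]]'
python3 - <<'E'
from h import *
p=r.sense()["eef_pos"]; stem(p[2]-110.6+69,("wrist",))
block(28,42,(370,500,-350,-140),("scene","side")); 
f=grab_frame("wrist");save(f,"w7")
P=world(f);h=cv2.cvtColor(f["pixels"],cv2.COLOR_RGB2HSV)
m=(h[...,2]<60)&(abs(P[...,2])<6)&(P[...,0]<585);q=P[m];print("mat",np.percentile(q,[1,99],axis=0))
E
```

```text
clock: 37.85
eef_pos: [642.7, -208.7, 152.5]
tcp_rot: [3.14, 0.001, 1.574]
contact_force: [-0.7, 0.1, -3.1]
opening: 0.17
grasp_force: 97.8
tcp [ 642.7 -208.7  152.5] [3.140e+00 1.000e-03 1.574e+00]
wrist 5151 ((642.1686401367188, -176.00022888183594), (52.427894592285156, 81.29212188720703), 0.2621348202228546) 109.50029575546793 -216.7611812239732 -135.31075117360936
scene 234 ((426.8358154296875, -247.19619750976562), (57.322479248046875, 92.58694458007812), 1.6208258867263794) 35.92275200305238 [ 14. 134. 176.]
side 157 ((423.0416259765625, -245.564697265625), (53.01347732543945, 97.67350006103516), 0.45621976256370544) 32.61165146825181 [ 16. 153. 168.]
mat [[ 3.84013794e+02 -3.49464962e+02  1.12735241e-01]
 [ 5.58520605e+02 -1.46502241e+02  3.50612162e+00]]
```

View pics/w7.png

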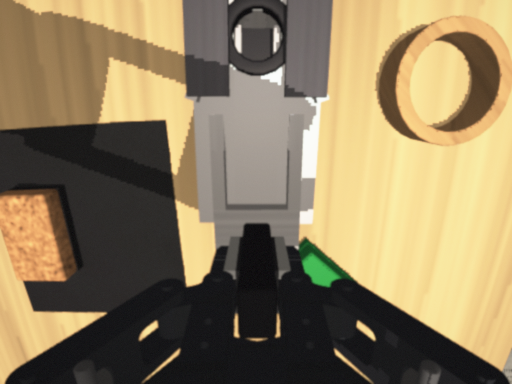

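The block is still at (425,-247) on the mat. The fork hangs clear of the rails, origin (642,-210). I carry it to the mat at (516,-265).

```bash
python3 -m inch '[[0,0,0,-0.3,-0.6,0,1],[0,0,0,-0.5,-1,0,1],[0,0,0,-0.5,-1,0,1],[0,0,0,-0.5,-1,0,1],[0,0,0,-0.37,-1,0,1],[0,0,0,0,-0.45,0,1],[0,0,0,0,0,0,1],[0,0,0,0,0,0,1]]' && python3 -m inch '[[0,0,0,0,0,0.6,1],[0,0,0,0,0,1,1],[0,0,0,0,0,1,1],[0,0,0,0,0,0.6,1],[0,0,0,0,0,0.3,1],[0,0,0,0,0,0.15,1],[0,0,0,0,0,0,1],[0,0,0,0,0,0,1]]'
```

```text
clock: 38.72
eef_pos: [516.3, -263.3, 151.6]
tcp_rot: [-3.141, -0.0, 1.573]
contact_force: [0.3, -0.7, -2.3]
opening: 0.177
grasp_force: 97.9
clock: 39.38
eef_pos: [517.4, -263.5, 61.2]
tcp_rot: [3.14, 0.001, 1.574]
contact_force: [0.4, -0.5, -2.2]
opening: 0.174
grasp_force: 98.0
```

```bash
python3 -m inch '[[0,0,0,0,0,0.08,1],[0,0,0,0,0,0.08,1],[0,0,0,0,0,0,1]]' && python3 -m inch '[[0,0,0,0,0,0.04,1],[0,0,0,0,0,0.04,1],[0,0,0,0,0,0,1]]'
```

```text
clock: 39.63
eef_pos: [516.6, -263.5, 57.0]
tcp_rot: [3.141, 0.0, 1.574]
contact_force: [1.2, 0.2, -2.3]
opening: 0.174
grasp_force: 98.0
clock: 39.88
eef_pos: [516.6, -263.5, 55.6]
tcp_rot: [3.141, 0.0, 1.574]
contact_force: [-2.9, 1.3, 7.5]
opening: 0.172
grasp_force: 99.2
```

```bash
python3 -m inch '[[0,0,0,0,0,0,0.5],[0,0,0,0,0,0,0.5],[0,0,0,0,0,0,0.5],[0,0,0,0,0,0,0.5],[0,0,0,0,0,-0.4,0.5],[0,0,0,0,0,-1,0.5],[0,0,0,0,0,-1,0.5],[0,0,0,0,0,-1,0.5]]' && python3 -m inch '[[0,0,0,0,0,-1,0],[0,0,0,0,0,-1,0],[0,0,0,0,0,-1,0],[0,0,0,0,0,-1,0],[0,0,0,0,0,-1,0],[0,0,0,0,0,0,0],[0,0,0,0,0,0,0]]'
python3 - <<'E'
from h import *
a=grab_frame("scene")["pixels"][100:292,180:436]; w=grab_frame("wrist")["pixels"]
cv2.imwrite("pics/end.png",np.hstack([cv2.resize(a,(400,300)),cv2.resize(w,(400,300))])[:,:,::-1]); print(r.sense()["eef_pos"])
E
```

```text
clock: 40.55
eef_pos: [516.2, -263.2, 140.9]
tcp_rot: [-3.141, -0.0, 1.574]
contact_force: [-0.0, -0.4, 0.7]
opening: 0.501
grasp_force: 0.0
clock: 41.13
eef_pos: [517.1, -263.7, 266.8]
tcp_rot: [3.138, 0.002, 1.574]
contact_force: [0.0, 0.5, -1.1]
opening: 0.999
grasp_force: 0.0
[ 515.88047843 -263.0926921   264.19225944]
```

View pics/end.png

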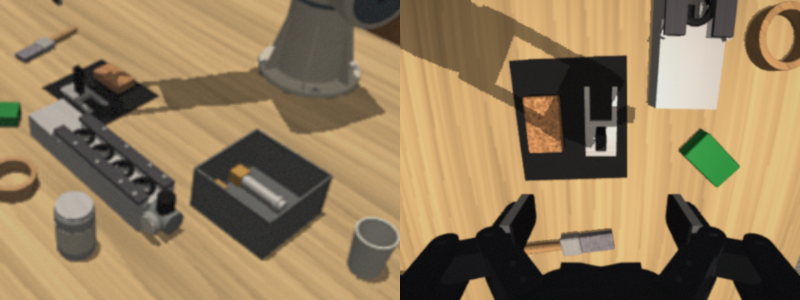

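The final view shows the block (542,125) and the fork (600,120) both flat within the mat, and both tubes lying in the bin. The bystanders have not moved, so I hand in the job.

```bash
python3 -c "from rig import r; print(r.sign_off())"
```

```text
the job is handed in; nothing more can be done
None
```

I handed the job in at about 41 s: the sanding block and the release fork are on the mat, both fitted tubes (ports 1 and 2) are in the grey bin, and the other things on the bench were left alone.

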